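# Read the tyre pressure of a sack-truck wheel

### The arm

A 6-joint arm with a two-finger parallel gripper is mounted at the origin on the work surface. World frame = base frame: x ahead of the robot, y to its left, z up, the work surface at z = 0. Lengths are in m, angles in rad, forces in N, time in s.
With the tool pointing down it reaches from about 0.35 to 0.775 m from the base axis. Payload 7.3 kg.
Tool frame: the origin (TCP) lies on the centre line of the jaws, within the pads' length; the fingertips stand 25 mm ahead of it and the grasp point (between the pads) lies 6 mm ahead of it; z points along the fingers, x is the direction in which the jaws open and shut, and the axes are right-handed (so a half turn about z gives the same grasp; the last joint's range is limited). The gripper opens to 92 mm and grips with 3 to 60 N. Pads are 19 mm wide; open, the fingers measure 130 mm over their backs; the gripper's body (75 mm by 190 mm) begins 47 mm behind the grasp point.
Start: joints at [0.998, 0.342, 1.524, -0, 1.275, -0.146], TCP at [0.217, 0.478, 0.252] pointing down, gripper open.
Joint ranges: [-2.53, 2.53], [-0.77, 2.02], [0.04, 2.7], [-1, 4.14], [0.28, 2.66], [-3.11, 3.11]. Speed limits (rad/s): [2.57, 2.57, 3.14, 3.14, 3.14, 3.14].

### API

Orientations are given as [roll, pitch, yaw] about the fixed x, y, z axes, in that order (R = Rz(yaw) Ry(pitch) Rx(roll)).
In Python, from station import env gives the robot as it stands. The module is installed in compiled form; this text tells all that it offers.
- The arm moves only by the tool play_rows, never from a script. Its argument "commands" is a list that holds one entry, the list of rows, each a list of 7 numbers: the shift along the tool's x, y, z in cm, then the turn, a rotation vector about the tool's x, y, z in rad, then the closure, from 0 (fully open) to 1 (shut). In form: [[[dx, dy, dz, rx, ry, rz, gripper], ...]]. A call has 1 to 20 rows; each row shifts and turns the pose as measured when the row begins, along the tool's axes as they then stand; what a row does not reach is not made up. A row lasts 1/12 s, in which the tool goes at most 41.7 mm and 7.16 degrees, less where a joint would pass 70% of its speed; a pose out of reach is approached as far as the arm can. A call is refused whole if a number of a shift passes 4.17 or a number of a turn 0.125, either way. A call with a gripper value outside its range is refused whole. The fingers move at their own pace and stop on an object; "newtons" is the grip in N (left out, the last holds). Time passes only in rows, so rows that do not move let the fingers close. It gives the time, the measured TCP pose, the force and the opening at its end, in the units of the state.
- env.get_obs(): the state, without advancing time (a new reading comes with each control period).
- env.snapshot(name): name is "side" or "top"; returns (picture, depth): 384x512x3 uint8, blue, green, red; 384x512 float32, m along the optical axis (not along the pixel's ray), 0 where there is no reading.
- env.camera_model(name): a dict with "camera_matrix" (3x3 intrinsics, pixels), "dist_coeffs" ([k1, k2, p1, p2, k3] as OpenCV has them; the pictures are not rectified), "view" (4x4, takes a point from world to camera coordinates). Camera axes: x right, y down, z forward; pixel columns grow to the right and rows downward; lengths in m; the calibration is good to about 2 mm. A picture is of the moment at which its call begins. camera_model takes no time and is no camera call.
- env.finish_job(): hands the job in, once; it reports no verdict.
The state is a dict: "time_s": time; "q": joint angles; "joint_velocities": joint speeds; "effort": joint torques, N m; "eef_pos": TCP position; "orientation": TCP orientation; "force": force on the tool from outside, world axes, zero at the start; "wrist_torque": the same for the moment, N m; "grip_width": opening from 0.0 (shut) to 1.0 (fully open).
Only numpy, scipy, OpenCV 4.12 (cv2) and the standard library are available. Lean on these libraries where they do the work, as an engineer would, in place of code of your own. Each camera call takes 0.05 s, during which the arm holds its last target.

### The job

Check the tyre of the sack-truck wheel lying on the bench: take the stick gauge out of its pipe holder, press it mouth-down over the wheel's valve stem and lean on it steadily with about 16 N for two seconds, so that the valve opens and the air pushes the rod out. Never push on the valve with more than 22 N, or the rubber stem tears. Then lift the gauge off and stand it back upright on the floor of its holder with the reading still showing, let go, and leave everything else as it lies, touching the wheel with nothing but the gauge.

Things in the scene. Friction and masses are not known exactly. Their poses are not given: they have to be found in the camera images.
- gauge: Straight stick tyre gauge, loose, 0.14 kg, 100 mm long, upright in the holder, mouth down. Upwards from the mouth: brass head 24 mm across to 32 mm, steel barrel 16 mm across, black rubber grip sleeve 18 mm across from 72 to 96 mm, and the rod's knob, 11 mm across, its top at 100 mm. Origin: centre of the mouth, z up along the gauge.
- gauge_grip (a point): Where to hold the gauge: on its axis, mid sleeve, 83 mm above the mouth. Grip hard, 40 N or so, or it slips along the fingers. When the rod comes out the knob's top rises to 34 mm above this point: leave that room under the gripper's body.
- gauge_seat (a point): The washer inside the gauge, 24 mm above the mouth, on the axis: the stem's tip bears on it when fully home. The mouth's funnel narrows from 19 mm across to a 10 mm bore, 6 mm up. In the bore is a sprung piston, its tip 5 mm above the mouth, yielding 0.64 N per mm; the rod is pushed out as far as the piston is pushed up.
- rod (a joint): How far the gauge's indicator rod stands out of its top, in m: 0 = fully in; a true reading here is 8 to 16 mm (the tyre pressure is not known beforehand). It stays out by light friction (0.4 N) when the gauge is lifted off.
- holder: Gauge holder, fixed: an upright white pipe offcut, 36 mm outside, 28 mm inside, rim 45 mm above the bench, inner floor 5 mm above the bench (the gauge's mouth rests on it), on a round foot 72 mm across. Its place varies. Origin: on its axis at bench level, z up.
- wheel: Small pneumatic wheel lying flat, fixed: black tyre 260 mm across, top 85 mm above the bench; inside it a white dished rim 118 mm across, its floor 55 mm above the bench; a steel hub 32 mm across rises to 88 mm; four bolt heads 6 mm tall. Place and turn vary. Origin: on the axle at bench level, z up; the valve stands on its +x side.
- valve (a point): Nominal foot of the valve stem, on the dish floor 42 mm from the axle. The stem is an upright black rubber stalk with a brass top, 8 mm across, tip rounded. It is not fitted exactly: its tip is 34 to 42 mm above this point and up to 2 mm off it along the wheel's x and y. It sits loose: a side push of 2 N shifts it, so a funnel set within 4 mm slides over it.
- valve_pin (a joint): How far the sprung pin in the stem's tip is pushed in, in m: 0 = shut, over 0.002 = open. Only the gauge's piston reaches it. As the gauge goes down the push rises to the pressure force (6 to 10 N, unknown), stays there while the pin goes in, and rises again when the washer seats. The rubber stem itself sinks under the push, about 4 N per mm.
- valve_cap: Black plastic screw cap of the valve, 12 mm across, 12 mm tall, lying loose in the wheel's dish opposite the valve; a bystander. Origin: centre of its underside.
- tape: Roll of clear tape lying flat by the holder, 60 mm across, 22 mm tall; a bystander. Origin: centre of its underside.
- driver: Screwdriver with a black handle, 170 mm long, lying on the bench near the holder; a bystander. Origin: under its middle, x axis along it.
- mallet: Rubber mallet, 270 mm long, lying on the bench beyond the wheel; a bystander. Origin: under its middle.
- tub: White screw-lid tub, 90 mm across, 100 mm tall; a bystander. Origin: centre of its underside.
- spanner: Steel spanner, 180 mm long, lying on the bench; a bystander. Origin: under its middle.
- tray: Black plastic tray, 160 x 110 x 35 mm; a bystander. Origin: centre of its underside.
Mind the look-alikes: they are no part of the job. What is shaped like the holder but green or yellow is not meant.

How it is judged:
On the way:
1. the gauge is pressed on the valve with more than 12 N, the valve pin is open (pushed in over 2 mm) and the rod is out more than 6 mm, for 0.8 s (contact force between gauge and wheel above 12 N and value of joint valve_pin above 0.002 m and value of joint rod above 0.006 m), for 0.8 s.
At the end, for the whole second after the job is handed in: The gauge stands in its holder again: mouth within 6 mm of the holder's axis and less than 9 mm above the bench (on the holder's floor), upright within 0.15 rad, at rest; the rod is still out more than 6 mm; the valve is shut again (pin in less than 1.5 mm) (horizontal distance between gauge and holder below 0.006 m and height (world z) of gauge below 0.009 m and angle between gauge's own z axis and vertical below 0.15 rad and value of joint rod above 0.006 m and value of joint valve_pin below 0.0015 m and linear speed of gauge below 0.02 m/s); the robot touches nothing.
It fails at once if the gauge pushes on the wheel or its valve with more than 22 N (contact force between gauge and wheel above 22 N).
It fails at once if the robot itself pushes on the wheel or its valve with more than 5 N (contact force between any of the fingers, the arm and wheel above 5 N).
It fails at once if one of the other things lying about is moved by more than 20 mm (distance of any of valve_cap, tape, driver, mallet, tub, spanner, tray from where it was at the start of the episode above 0.02 m).
It also fails if it takes over 70 s, if anything falls off the work surface, if the arm or the gripper's body presses on something with over 40 N, if the wrist force passes 120 N, or if a joint passes its speed limit or range.

## Working session

There is one attempt and no reset: what is moved stays moved. The work goes in short steps, Python scripts to look and compute and a tool call to move; the robot and the scene stay as the last step left them, time stands still between calls to the robot, and variables do not carry over. Pictures are saved under pics/ and viewed, and the job is handed in when it is done.

Besides the shell and the picture viewer there is one more tool, called after ">>>" by a JSON object that holds its "op" and its "data". play_rows: Moves the arm, as the interface text tells. Its arguments: {"type":"object","properties":{"commands":{"type":"array","items":{"type":"array","items":{"type":"array","items":{"type":"number"}}}},"newtons":{"type":"number"}},"required":["commands"]}

```bash
mkdir -p pics; cat > h.py <<'E'
import numpy as np, cv2
from station import env
def cam(n):
    m=env.camera_model(n); return np.array(m["camera_matrix"],float),np.array(m["dist_coeffs"],float),np.array(m["view"],float)
def ray(n,u,v):
    K,d,V=cam(n); p=cv2.undistortPoints(np.array([[[u,v]]],float),K,d)[0,0]
    R=V[:3,:3];t=V[:3,3]; return -R.T@t, R.T@np.array([p[0],p[1],1.0])
def at_z(n,u,v,z):
    o,r=ray(n,u,v); return o+r*(z-o[2])/r[2]
def at_d(n,u,v,d):
    o,r=ray(n,u,v); return o+r*d
def proj(n,P):
    K,d,V=cam(n); return cv2.projectPoints(np.array(P,float).reshape(-1,3),cv2.Rodrigues(V[:3,:3])[0],V[:3,3],K,d)[0][:,0]
def tri(n1,p1,n2,p2):
    o1,r1=ray(n1,*p1);o2,r2=ray(n2,*p2)
    A=np.stack([r1,-r2],1);s=np.linalg.lstsq(A,o2-o1,rcond=None)[0]
    a=o1+s[0]*r1;b=o2+s[1]*r2; return (a+b)/2,np.linalg.norm(a-b)
E
python3 - <<'E'
from h import *
np.set_printoptions(precision=4,suppress=True)
print(env.get_obs())
for n in("top","side"):
    p,d=env.snapshot(n); cv2.imwrite(f"pics/{n}0.png",p); np.save(f"{n}0.npy",d)
    K,dd,V=cam(n); print(n,K,dd,-V[:3,:3].T@V[:3,3],V[:3,:3])
E
```

```text
{'time_s': 0.0, 'q': array([ 0.998 ,  0.3427,  1.525 , -0.    ,  1.2754, -0.146 ]), 'joint_velocities': array([-0.0002,  0.0025,  0.0006,  0.0015,  0.0005, -0.0014]), 'effort': array([ -0.    , -43.124 , -24.4218,   0.0719,   0.0559,  -0.0001]), 'eef_pos': array([0.2171, 0.4776, 0.251 ]), 'orientation': array([-3.1414,  0.0016,  1.144 ]), 'force': array([-0.282 , -0.4823,  0.722 ]), 'wrist_torque': array([ 0.0309, -0.0187, -0.0087]), 'grip_width': 0.9976191687973911}
top [[442.5824   0.     253.4025]
 [  0.     442.5824 188.3276]
 [  0.       0.       1.    ]] [-0.0378  0.      0.      0.      0.    ] [0.3437 0.0149 1.3043] [[ 0.0034 -0.9999  0.0165]
 [-0.9804 -0.0065 -0.1971]
 [ 0.1971 -0.0155 -0.9803]]
side [[450.8684   0.     252.5756]
 [  0.     450.8684 186.8697]
 [  0.       0.       1.    ]] [0.0227 0.     0.     0.     0.    ] [ 0.1732 -0.9616  0.6792] [[ 0.9166 -0.3995  0.0144]
 [-0.1866 -0.4594 -0.8684]
 [ 0.3536  0.7933 -0.4956]]
```

View pics/top0.png

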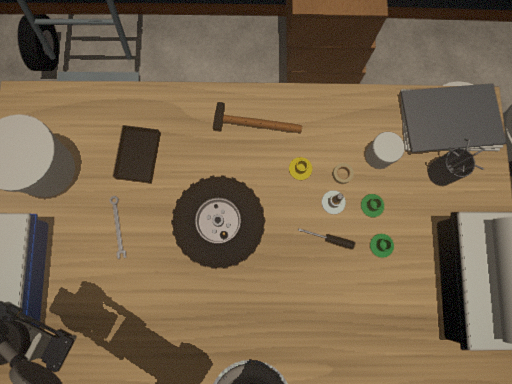

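View pics/side0.png

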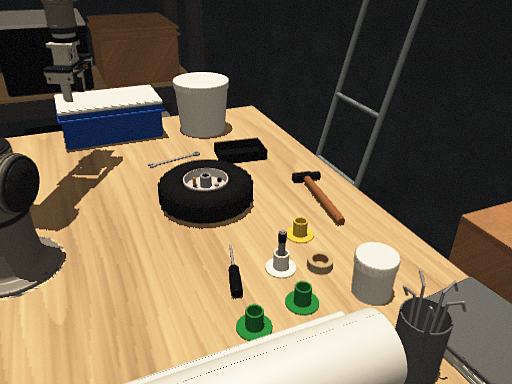

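```bash
python3 - <<'E'
import cv2,numpy as np
t=cv2.imread("pics/top0.png");s=cv2.imread("pics/side0.png")
def crop(i,x0,y0,w,h,k): return cv2.resize(i[y0:y0+h,x0:x0+w],None,fx=k,fy=k,interpolation=cv2.INTER_CUBIC)
cv2.imwrite("pics/a.png",np.hstack([crop(t,310,180,50,50,8),crop(s,255,225,50,50,8)]))
cv2.imwrite("pics/b.png",np.hstack([crop(t,190,190,60,60,6),crop(s,175,155,60,60,6)]))
E
```

```text
(no output)
```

View pics/a.png

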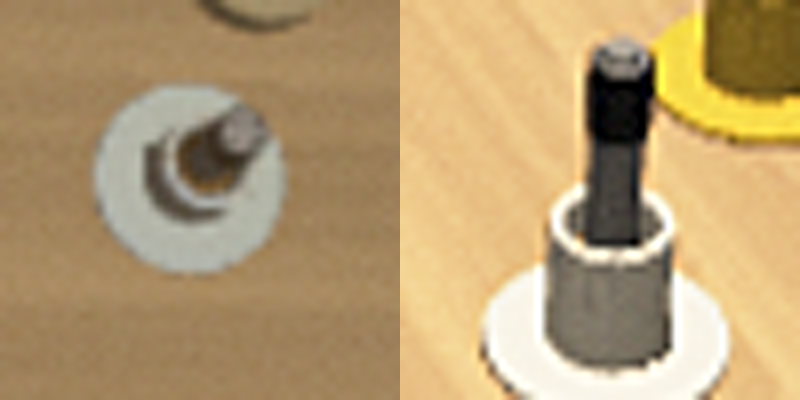

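View pics/b.png

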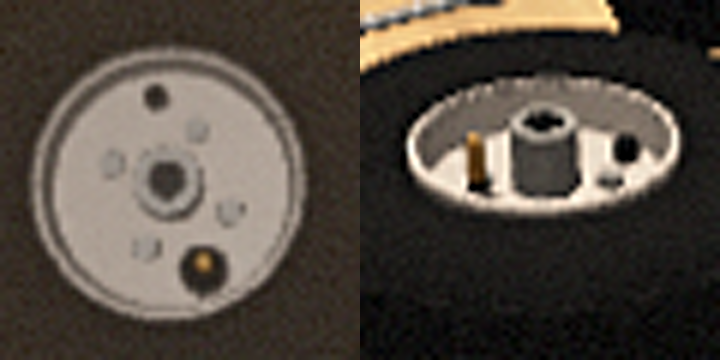

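```bash
python3 - <<'E'
from h import *
np.set_printoptions(precision=4,suppress=True)
def c(x,y,ox,oy,k): return ((x+.5)/k-.5+ox,(y+.5)/k-.5+oy)
T=lambda x,y:c(x,y,310,180,8); S=lambda x,y:c(x-400,y,255,225,8)
print("foot top",at_z("top",*T(190,179),0.004),"side",at_z("side",*S(606,335),0.003))
print("knob",tri("top",T(243,130),"side",S(622,60)), at_z("top",*T(243,130),.105),at_z("side",*S(622,60),.105))
print("rim", at_z("side",*S(613,225),.045))
T=lambda x,y:c(x,y,190,190,6); S=lambda x,y:c(x-360,y,175,155,6)
print("hub",tri("top",T(168,181),"side",S(545,122)),at_z("top",*T(168,181),.088),at_z("side",*S(545,122),.088))
print("rimtop",at_z("top",*T(168,183),.085))
print("valve",tri("top",T(204,261),"side",S(475,135)),at_z("top",*T(204,261),.093),at_z("side",*S(475,135),.093))
print("cap",at_z("top",*T(155,97),.067))
E
```

```text
foot top [ 0.5653 -0.2449  0.004 ] side [ 0.5667 -0.2438  0.003 ]
knob (array([ 0.5663, -0.2447,  0.1008]), np.float64(0.00016080034776014146)) [ 0.5654 -0.2437  0.105 ] [ 0.5635 -0.2499  0.105 ]
rim [ 0.5656 -0.2462  0.045 ]
hub (array([0.4998, 0.0941, 0.0885]), np.float64(0.001375557241553253)) [0.4992 0.0943 0.088 ] [0.5008 0.0949 0.088 ]
rimtop [0.4986 0.0944 0.085 ]
valve (array([0.4618, 0.0765, 0.0983]), np.float64(0.0007169583760967692)) [0.462  0.0769 0.093 ] [0.4648 0.086  0.093 ]
cap [0.5416 0.1025 0.067 ]
```

>>> {"op": "play_rows", "data": {"commands": [[[0,0,0,0,0,0.12,0],[0,0,0,0,0,0.12,0],[0,0,0,0,0,0.12,0],[0,0,0,0,0,0.12,0],[0,0,0,0,0,0.12,0],[0,0,0,0,0,0.12,0],[0,0,0,0,0,0.12,0],[0,0,0,0,0,0.12,0],[0,0,0,0,0,0.12,0],[0,0,0,0,0,0.06,0],[0,0,0,0,0,0,0]]]}}

```text
time_s: 1.02
eef_pos: [0.2156, 0.4753, 0.2463]
orientation: [3.131, 0.006, -0.045]
force: [0.5, -0.1, 0.4]
grip_width: 0.998
```

>>> {"op": "play_rows", "data": {"commands": [[[1.6,3.2,0,0,0,-0.045,0],[1.6,3.2,0,0,0,0,0],[1.6,3.2,0,0,0,0,0],[1.6,3.2,0,0,0,0,0],[1.6,3.2,0,0,0,0,0],[1.6,3.2,0,0,0,0,0],[1.6,3.2,0,0,0,0,0],[1.6,3.2,0,0,0,0,0],[1.6,3.2,0,0,0,0,0],[1.6,3.2,0,0,0,0,0],[1.6,3.2,0,0,0,0,0],[1.6,3.2,0,0,0,0,0],[1.6,3.2,0,0,0,0,0],[1.6,3.2,0,0,0,0,0],[0,0,0,0,0,0,0]]]}}

```text
time_s: 2.27
eef_pos: [0.4536, 0.0112, 0.2463]
orientation: [3.129, 0.009, 0.047]
force: [0.1, -0.8, 0.1]
grip_width: 0.999
```

>>> {"op": "play_rows", "data": {"commands": [[[1.4,3.2,0,0.006,0.004,0.047,0],[1.4,3.2,0,0.006,0.004,0,0],[1.4,3.2,0,0,0,0,0],[1.4,3.2,0,0,0,0,0],[1.4,3.2,0,0,0,0,0],[1.4,3.2,0,0,0,0,0],[1.4,3.0,0,0,0,0,0],[1.0,2.0,0,0,0,0,0],[0,0,0,0,0,0,0],[0,0,0,0,0,0,0]]]}}

```text
time_s: 3.1
eef_pos: [0.5665, -0.2402, 0.2414]
orientation: [-3.137, 0.006, 0.017]
force: [-0.2, 0.4, 0.5]
grip_width: 0.998
```

>>> {"op": "play_rows", "data": {"commands": [[[0,0.4,1.0,-0.004,0.006,0.017,0],[0,0,2.5,0,0,0,0],[0,0,2.5,0,0,0,0],[0,0,2.0,0,0,0,0],[0,0,0,0,0,0,0]]]}}

```text
time_s: 3.52
eef_pos: [0.5657, -0.2387, 0.1599]
orientation: [-3.14, -0.001, 0.008]
force: [-0.6, 0.6, 0.0]
grip_width: 1.0
```

```bash
python3 - <<'E'
from h import *
print(env.get_obs()["eef_pos"],env.get_obs()["orientation"],env.get_obs()["force"])
p,d=env.snapshot("side");cv2.imwrite("pics/s1.png",cv2.resize(p[120:300,190:390],None,fx=3,fy=3,interpolation=cv2.INTER_CUBIC))
E
```

```text
[ 0.56569214 -0.23868274  0.15990471] [-3.14006772e+00 -8.40944082e-04  8.33555886e-03] [-0.63188026  0.57891383  0.00380618]
```

View pics/s1.png

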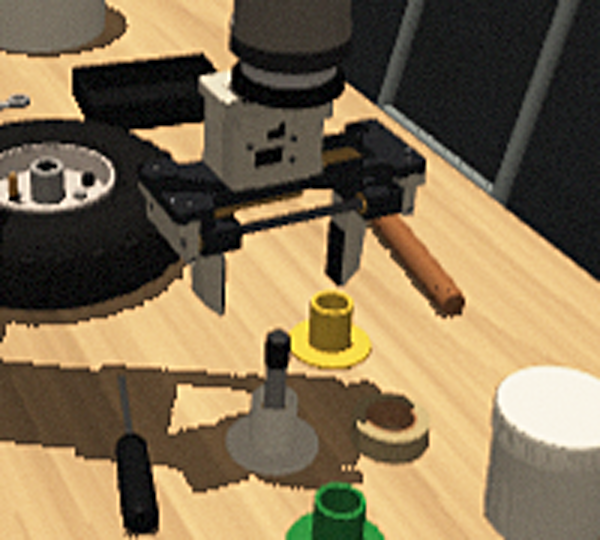

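The jaws straddle the gauge (knob at about crop 278,340) with clear space around them. I'm correcting y and going down.

>>> {"op": "play_rows", "data": {"commands": [[[0,0.3,1.5,0,0,0,0],[0,0.3,1.5,0,0,0,0],[0,0,1.5,0,0,0,0],[0,0,1.0,0,0,0,0],[0,0,0,0,0,0,0]]]}}

```text
time_s: 3.98
eef_pos: [0.5701, -0.2426, 0.1141]
orientation: [3.137, -0.013, 0.016]
force: [-0.3, -0.2, -0.3]
grip_width: 1.003
```

>>> {"op": "play_rows", "data": {"commands": [[[-0.4,0.2,0.5,0.004,-0.013,0.016,0],[0,0,0.8,0,0,0,0],[0,0,0.6,0,0,0,0],[0,0,0,0,0,0,0]]]}}

```text
time_s: 4.32
eef_pos: [0.5676, -0.2448, 0.0978]
orientation: [3.138, -0.003, -0.0]
force: [-0.2, -0.3, -0.8]
grip_width: 1.003
```

>>> {"op": "play_rows", "data": {"commands": [[[-0.2,0,0.35,0.003,-0.003,0,0],[0,0,0,0,0,0,0],[0,0,0,0,0,0,0]]]}}

```text
time_s: 4.57
eef_pos: [0.5657, -0.245, 0.0944]
orientation: [3.141, -0.001, -0.0]
force: [-0.5, -0.7, 0.9]
grip_width: 0.993
```

>>> {"op": "play_rows", "data": {"commands": [[[0,0,0,0,0,0,1],[0,0,0,0,0,0,1],[0,0,0,0,0,0,1],[0,0,0,0,0,0,1],[0,0,0,0,0,0,1],[0,0,0,0,0,0,1],[0,0,0,0,0,0,1],[0,0,0,0,0,0,1],[0,0,0,0,0,0,1],[0,0,0,0,0,0,1]]], "newtons": 45}}

```text
time_s: 5.4
eef_pos: [0.5661, -0.2453, 0.0953]
orientation: [3.141, -0.002, -0.0]
force: [0.2, 0.4, 0.5]
grip_width: 0.322
```

```bash
python3 - <<'E'
from h import *
print(env.get_obs()["grip_width"]*92)
p,d=env.snapshot("side");a=cv2.resize(p[195:285,240:330],None,fx=5,fy=5,interpolation=cv2.INTER_CUBIC)
p,d=env.snapshot("top");b=cv2.resize(p[165:225,300:360],None,fx=5,fy=5,interpolation=cv2.INTER_CUBIC)
cv2.imwrite("pics/s2.png",a)
E
```

```text
29.578608257382257
```

View pics/s2.png

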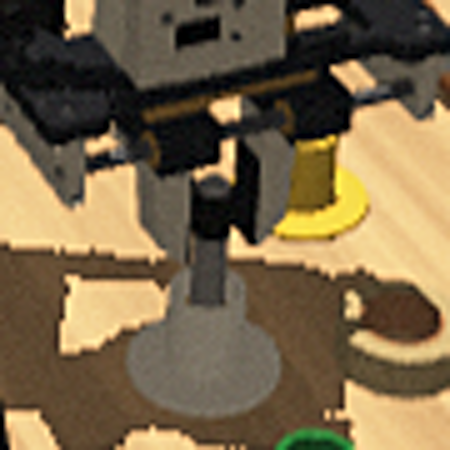

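Still closing (about 30 mm open). Waiting.

>>> {"op": "play_rows", "data": {"commands": [[[0,0,0,0,0,0,1],[0,0,0,0,0,0,1],[0,0,0,0,0,0,1],[0,0,0,0,0,0,1],[0,0,0,0,0,0,1],[0,0,0,0,0,0,1]]], "newtons": 45}}

```text
time_s: 6.0
eef_pos: [0.5661, -0.2453, 0.0953]
orientation: [3.141, -0.002, -0.0]
force: [0.1, 0.3, 0.3]
grip_width: 0.188
```

>>> {"op": "play_rows", "data": {"commands": [[[0,0,-1.0,0,0,0,1],[0,0,-2.0,0,0,0,1],[0,0,-2.0,0,0,0,1],[0,0,-2.5,0,0,0,1],[0,0,-2.5,0,0,0,1],[0,0,-2.0,0,0,0,1],[0,0,-1.0,0,0,0,1],[0,0,0,0,0,0,1]]]}}

```text
time_s: 6.67
eef_pos: [0.5651, -0.2446, 0.2331]
orientation: [-3.141, -0.0, -0.0]
force: [-0.1, 0.1, -0.8]
grip_width: 0.185
```

```bash
python3 - <<'E'
from h import *
print(env.get_obs()["grip_width"]*92,env.get_obs()["eef_pos"])
p,d=env.snapshot("side");a=cv2.resize(p[135:285,240:330],None,fx=4,fy=4,interpolation=cv2.INTER_CUBIC)
p,d=env.snapshot("top");b=cv2.resize(p[135:285,300:390],None,fx=4,fy=4,interpolation=cv2.INTER_CUBIC)
cv2.imwrite("pics/s3.png",np.hstack([a,b]))
E
```

```text
16.991564658353095 [ 0.56514531 -0.24459196  0.23314602]
```

View pics/s3.png

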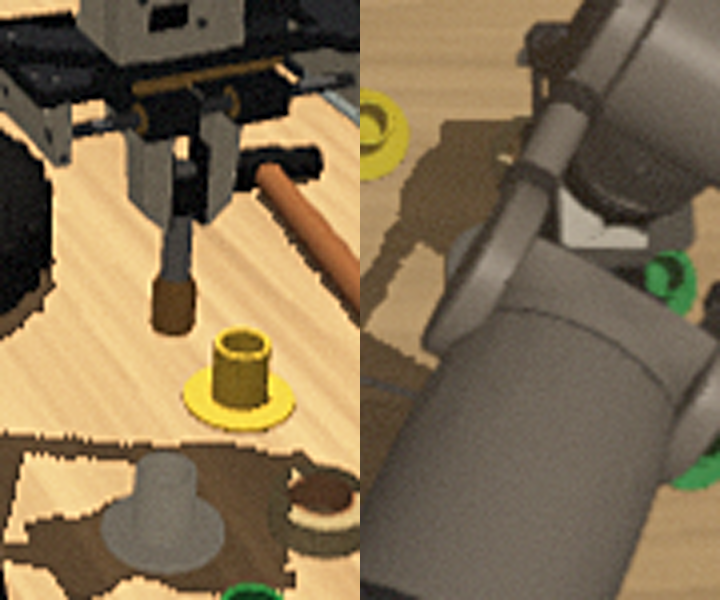

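```bash
python3 - <<'E'
from h import *
np.set_printoptions(precision=2,suppress=True)
o=env.get_obs();x,y,z=o["eef_pos"];m=z-.0903
for nm,h in(("mouth",0),("head top",.032),("sleeve bot",.072),("sleeve top",.096),("knob",.1)):
    q=proj("side",[x,y,m+h])[0]; print(nm,(q-[240,135]+.5)*4-.5)
E
```

```text
mouth [170.66 330.18]
head top [173.49 279.89]
sleeve bot [177.16 214.65]
sleeve top [179.45 174.17]
knob [179.83 167.33]
```

>>> {"op": "play_rows", "data": {"commands": [[[-0.5,-1.6,0,0,0,0,1],[-1.0,-3.0,0,0,0,0,1],[-1.0,-3.2,0,0,0,0,1],[-1.0,-3.2,0,0,0,0,1],[-1.0,-3.2,0,0,0,0,1],[-1.0,-3.2,0,0,0,0,1],[-1.0,-3.2,0,0,0,0,1],[-1.0,-3.2,0,0,0,0,1],[-1.0,-3.2,0,0,0,0,1],[-1.0,-2.5,0,0,0,0,1],[-0.4,-1.2,0,0,0,0,1],[0,0,0,0,0,0,1],[0,0,0,0,0,0,1]]]}}

```text
time_s: 7.85
eef_pos: [0.4505, 0.0763, 0.2152]
orientation: [-3.132, 0.036, -0.004]
force: [0.5, -0.4, -1.8]
grip_width: 0.186
```

>>> {"op": "play_rows", "data": {"commands": [[[1.1,0,0,-0.009,0.036,-0.004,1],[0,0,0,0,0,0,1],[0,0,0,0,0,0,1],[0,0,0,0,0,0,1]]]}}

```text
time_s: 8.18
eef_pos: [0.461, 0.0738, 0.2124]
orientation: [3.141, 0.005, -0.002]
force: [-0.4, 1.0, -0.9]
grip_width: 0.181
```

```bash
python3 - <<'E'
from h import *
np.set_printoptions(precision=2,suppress=True)
o=env.get_obs();x,y,z=o["eef_pos"];m=z-.0903;print(o["eef_pos"],o["orientation"],o["force"])
p,d=env.snapshot("side");a=cv2.resize(p[105:205,165:240],None,fx=6,fy=6,interpolation=cv2.INTER_CUBIC)
cv2.imwrite("pics/s4.png",a)
p,d=env.snapshot("top");cv2.imwrite("pics/t4.png",cv2.resize(p[170:270,165:265],None,fx=5,fy=5,interpolation=cv2.INTER_CUBIC))
for nm,h in(("mouth",0),("head top",.032),("sleeve bot",.072),("sleeve top",.096),("knob",.1)):
    q=proj("side",[x,y,m+h])[0]; print(nm,(q-[165,105]+.5)*6-.5)
E
```

```text
[0.46 0.07 0.21] [ 3.14  0.01 -0.  ] [-0.37  0.99 -0.87]
mouth [171.59 390.92]
head top [167.84 325.98]
sleeve bot [163.01 242.3 ]
sleeve top [160.01 190.69]
knob [159.51 181.98]
```

View pics/s4.png

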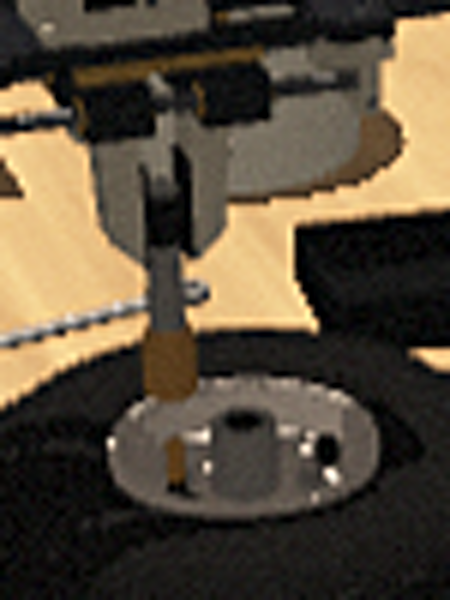

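View pics/t4.png

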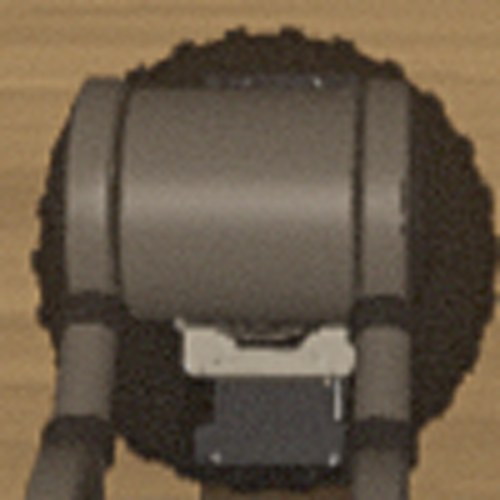

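>>> {"op": "play_rows", "data": {"commands": [[[0.1,-0.3,0.3,0,0.005,-0.002,1],[0,0,0.5,0,0,0,1],[0,0,0.5,0,0,0,1],[0,0,0,0,0,0,1],[0,0,0,0,0,0,1]]]}}

```text
time_s: 8.7
eef_pos: [0.4618, 0.0763, 0.1978]
orientation: [3.141, 0.001, -0.002]
force: [0.1, -0.2, -1.4]
grip_width: 0.182
```

>>> {"op": "play_rows", "data": {"commands": [[[0,-0.05,0.4,0,0,0,1],[0,0,0.4,0,0,0,1],[0,0,0,0,0,0,1],[0,0,0,0,0,0,1]]]}}

```text
time_s: 9.03
eef_pos: [0.4617, 0.0769, 0.1887]
orientation: [3.141, 0.001, -0.001]
force: [0.0, -0.4, -2.0]
grip_width: 0.185
```

```bash
python3 - <<'E'
from h import *
np.set_printoptions(precision=4,suppress=True)
o=env.get_obs();print(o["eef_pos"],o["orientation"],o["force"])
p,d=env.snapshot("side");a=cv2.resize(p[125:205,165:240],None,fx=7,fy=7,interpolation=cv2.INTER_CUBIC)
cv2.imwrite("pics/s5.png",a)
x,y,z=o["eef_pos"]
for h in (0,.032): print((proj("side",[x,y,z-.0903+h])[0]-[165,125]+.5)*7-.5)
print((proj("side",[.4618,.0768,.096])[0]-[165,125]+.5)*7-.5)
E
```

```text
[0.4617 0.0769 0.1887] [ 3.1411  0.0015 -0.0014] [ 0.0351 -0.4291 -1.9644]
[202.6206 367.0043]
[198.3448 292.837 ]
[203.4021 372.6563]
```

View pics/s5.png

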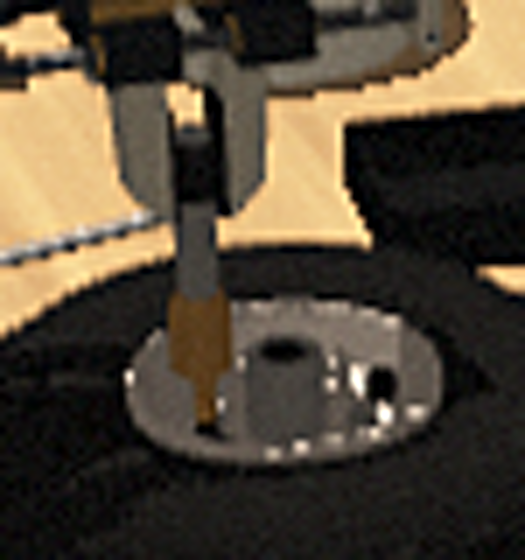

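The head at crop (200,335) is in line with the stem at (205,405). I'm going down in small steps.

>>> {"op": "play_rows", "data": {"commands": [[[0,0,0.3,0,0,0,1],[0,0,0.3,0,0,0,1],[0,0,0.2,0,0,0,1],[0,0,0,0,0,0,1],[0,0,0,0,0,0,1]]]}}

```text
time_s: 9.5
eef_pos: [0.4621, 0.0769, 0.1804]
orientation: [3.141, 0.0, -0.001]
force: [-0.4, 0.1, 0.2]
grip_width: 0.185
```

>>> {"op": "play_rows", "data": {"commands": [[[0,0,0.2,0,0,0,1],[0,0,0.2,0,0,0,1],[0,0,0,0,0,0,1],[0,0,0,0,0,0,1]]]}}

```text
time_s: 9.83
eef_pos: [0.4623, 0.077, 0.1768]
orientation: [3.141, -0.001, -0.001]
force: [-0.9, -0.3, 2.4]
grip_width: 0.182
```

>>> {"op": "play_rows", "data": {"commands": [[[0,0,0.2,0,0,0,1],[0,0,0.2,0,0,0,1],[0,0,0,0,0,0,1],[0,0,0,0,0,0,1]]]}}

```text
time_s: 10.17
eef_pos: [0.4625, 0.077, 0.1732]
orientation: [3.141, -0.002, -0.001]
force: [-1.0, 0.3, 4.3]
grip_width: 0.185
```

>>> {"op": "play_rows", "data": {"commands": [[[0,0,0.2,0,0,0,1],[0,0,0.1,0,0,0,1],[0,0,0,0,0,0,1],[0,0,0,0,0,0,1]]]}}

```text
time_s: 10.5
eef_pos: [0.4628, 0.0771, 0.1706]
orientation: [3.141, -0.003, -0.001]
force: [-1.2, 0.4, 4.5]
grip_width: 0.185
```

>>> {"op": "play_rows", "data": {"commands": [[[0,0,0.2,0,0,0,1],[0,0,0.1,0,0,0,1],[0,0,0,0,0,0,1],[0,0,0,0,0,0,1]]]}}

```text
time_s: 10.83
eef_pos: [0.4635, 0.0773, 0.1684]
orientation: [-3.142, -0.006, -0.001]
force: [-0.7, -0.1, 6.3]
grip_width: 0.186
```

>>> {"op": "play_rows", "data": {"commands": [[[-0.1,0,0.1,0,-0.006,0,1],[0,0,0.1,0,0,0,1],[0,0,0,0,0,0,1],[0,0,0,0,0,0,1]]]}}

```text
time_s: 11.17
eef_pos: [0.4643, 0.0775, 0.168]
orientation: [-3.141, -0.005, -0.001]
force: [-0.9, -0.3, 5.5]
grip_width: 0.182
```

>>> {"op": "play_rows", "data": {"commands": [[[0,0,0.1,0,0,0,1],[0,0,0.1,0,0,0,1],[0,0,0,0,0,0,1],[0,0,0,0,0,0,1]]]}}

```text
time_s: 11.5
eef_pos: [0.4653, 0.0779, 0.1674]
orientation: [-3.14, -0.008, -0.002]
force: [-0.7, 0.9, 7.3]
grip_width: 0.185
```

>>> {"op": "play_rows", "data": {"commands": [[[-0.1,0.02,0.1,0,-0.006,0,1],[-0.1,0.02,0.1,0,-0.002,0,1],[-0.1,0.02,0.1,0,-0.002,0,1],[-0.1,0.02,0.1,0,-0.002,0,1]]]}}

```text
time_s: 11.83
eef_pos: [0.4648, 0.0776, 0.1659]
orientation: [-3.139, -0.006, -0.002]
force: [0.1, 1.3, 7.1]
grip_width: 0.185
```

>>> {"op": "play_rows", "data": {"commands": [[[-0.15,0.04,0.12,-0.002,-0.006,0,1],[-0.1,0.03,0.12,0,-0.003,0,1],[-0.1,0.03,0.12,0,-0.003,0,1],[-0.1,0.02,0.12,0,-0.003,0,1]]]}}

```text
time_s: 12.17
eef_pos: [0.4647, 0.0773, 0.1639]
orientation: [-3.139, -0.003, -0.002]
force: [-0.1, 2.2, 6.5]
grip_width: 0.186
```

>>> {"op": "play_rows", "data": {"commands": [[[-0.1,0,0.12,-0.002,-0.003,0,1],[-0.1,0,0.12,0,-0.002,0,1],[-0.08,0,0.12,0,-0.002,0,1],[-0.08,0,0.12,0,-0.002,0,1]]]}}

```text
time_s: 12.5
eef_pos: [0.4648, 0.0778, 0.1617]
orientation: [-3.14, -0.005, -0.003]
force: [-1.3, 0.8, 6.8]
grip_width: 0.186
```

>>> {"op": "play_rows", "data": {"commands": [[[-0.1,0,0.12,-0.001,-0.004,0,1],[-0.1,0,0.12,0,-0.002,0,1],[-0.08,0,0.12,0,-0.002,0,1]]]}}

```text
time_s: 12.75
eef_pos: [0.4649, 0.0779, 0.1603]
orientation: [-3.141, -0.005, -0.003]
force: [-1.6, -0.8, 10.3]
grip_width: 0.184
```

>>> {"op": "play_rows", "data": {"commands": [[[-0.1,0,0.12,-0.001,-0.004,0,1],[-0.1,0,0.12,0,-0.002,0,1],[-0.08,0,0.12,0,-0.002,0,1]]]}}

```text
time_s: 13.0
eef_pos: [0.4652, 0.0781, 0.1597]
orientation: [-3.141, -0.006, -0.003]
force: [-1.5, 0.6, 12.1]
grip_width: 0.187
```

>>> {"op": "play_rows", "data": {"commands": [[[-0.08,0,0.12,0,-0.004,0,1],[-0.08,0,0.12,0,-0.002,0,1]]]}}

```text
time_s: 13.17
eef_pos: [0.4656, 0.0782, 0.1596]
orientation: [-3.141, -0.006, -0.003]
force: [-1.4, 0.0, 12.2]
grip_width: 0.186
```

>>> {"op": "play_rows", "data": {"commands": [[[-0.1,0,0.15,0,-0.005,0,1],[-0.1,0,0.15,0,-0.004,0,1],[-0.1,0,0.15,0,-0.004,0,1]]]}}

```text
time_s: 13.42
eef_pos: [0.4662, 0.0784, 0.1591]
orientation: [-3.141, -0.004, -0.003]
force: [-0.7, -0.0, 12.7]
grip_width: 0.182
```

>>> {"op": "play_rows", "data": {"commands": [[[-0.16,0.03,0.16,0,-0.004,0,1],[-0.16,0.03,0.16,0,-0.004,0,1],[-0.16,0.03,0.16,0,-0.003,0,1],[-0.16,0.03,0.16,0,-0.003,0,1],[-0.16,0.03,0.16,0,-0.003,0,1]]]}}

```text
time_s: 13.83
eef_pos: [0.4659, 0.0776, 0.159]
orientation: [-3.139, -0.01, -0.003]
force: [-0.9, 0.3, 13.6]
grip_width: 0.183
```

>>> {"op": "play_rows", "data": {"commands": [[[-0.12,0.01,0.16,-0.001,-0.006,0,1],[-0.12,0.01,0.16,0,-0.006,0,1],[-0.12,0.01,0.16,0,-0.006,0,1],[-0.12,0.01,0.16,0,-0.005,0,1],[-0.12,0.01,0.16,0,-0.005,0,1],[-0.12,0.01,0.16,0,-0.005,0,1]]]}}

```text
time_s: 14.33
eef_pos: [0.4669, 0.0778, 0.1589]
orientation: [-3.139, -0.002, -0.004]
force: [-1.9, 1.2, 15.0]
grip_width: 0.187
```

```bash
python3 - <<'E'
from h import *
o=env.get_obs();print(o["force"])
p,d=env.snapshot("side");a=cv2.resize(p[125:205,165:240],None,fx=7,fy=7,interpolation=cv2.INTER_CUBIC)
cv2.imwrite("pics/s6.png",a)
print(env.get_obs()["force"])
E
```

```text
[-1.8928522   1.20297961 15.02766667]
[-1.35023516  0.10686066 13.54306346]
```

View pics/s6.png

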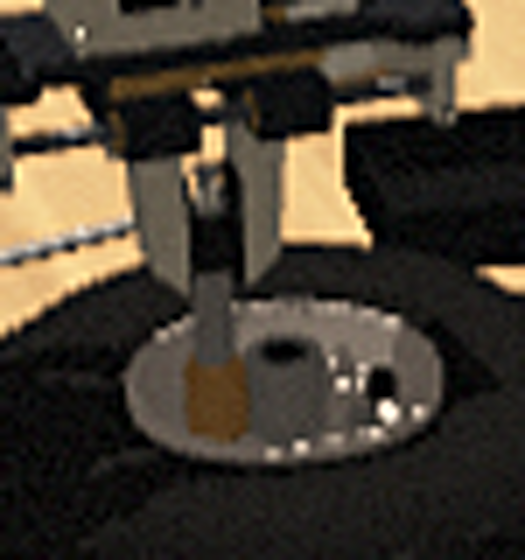

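The rod is out (knob at crop 210,180) and the gauge is fully over the stem. I'm holding a bit longer to complete two seconds.

>>> {"op": "play_rows", "data": {"commands": [[[-0.18,0.01,0.16,-0.001,-0.002,0,1],[-0.18,0.01,0.16,0,-0.002,0,1],[-0.18,0.01,0.16,0,-0.002,0,1],[-0.18,0.01,0.16,0,-0.002,0,1],[-0.18,0.01,0.16,0,-0.002,0,1],[-0.18,0.01,0.16,0,-0.002,0,1]]]}}

```text
time_s: 14.88
eef_pos: [0.4658, 0.0778, 0.159]
orientation: [-3.138, -0.019, -0.004]
force: [-1.1, 0.9, 13.3]
grip_width: 0.181
```

>>> {"op": "play_rows", "data": {"commands": [[[-0.16,0.01,0.16,0,-0.003,0,1],[-0.16,0.01,0.16,0,-0.003,0,1],[-0.16,0.01,0.16,0,-0.003,0,1],[-0.16,0.01,0.16,0,-0.003,0,1],[-0.16,0.01,0.16,0,-0.003,0,1],[-0.16,0.01,0.16,0,-0.003,0,1]]]}}

```text
time_s: 15.38
eef_pos: [0.4652, 0.0778, 0.1589]
orientation: [-3.137, -0.028, -0.004]
force: [-1.3, 0.1, 13.8]
grip_width: 0.186
```

>>> {"op": "play_rows", "data": {"commands": [[[0,0,-0.4,0,-0.005,0,1],[0,0,-0.6,0,-0.005,0,1],[0,0,-0.8,0,-0.005,0,1],[0,0,-1.0,0,-0.005,0,1],[0,0,-1.0,0,-0.005,0,1],[0,0,-1.0,0,0,0,1],[0,0,-1.0,0,0,0,1],[0,0,0,0,0,0,1]]]}}

```text
time_s: 16.05
eef_pos: [0.4655, 0.0775, 0.2184]
orientation: [-3.137, -0.005, -0.004]
force: [0.6, -0.9, -2.0]
grip_width: 0.189
```

```bash
python3 - <<'E'
from h import *
o=env.get_obs();print(o["force"],o["orientation"])
p,d=env.snapshot("side");a=cv2.resize(p[85:205,165:240],None,fx=5,fy=5,interpolation=cv2.INTER_CUBIC)
cv2.imwrite("pics/s7.png",a)
x,y,z=o["eef_pos"]
for h in (0,.032,.072,.1): print((proj("side",[x,y,z-.0903+h])[0]-[165,85]+.5)*5-.5)
E
```

```text
[ 0.5657007  -0.8968796  -2.03179588] [-3.1370865  -0.00464121 -0.00411591]
[148.40220752 411.19923394]
[145.35870517 356.95881314]
[141.42562672 287.06191769]
[138.58310963 236.68320459]
```

View pics/s7.png

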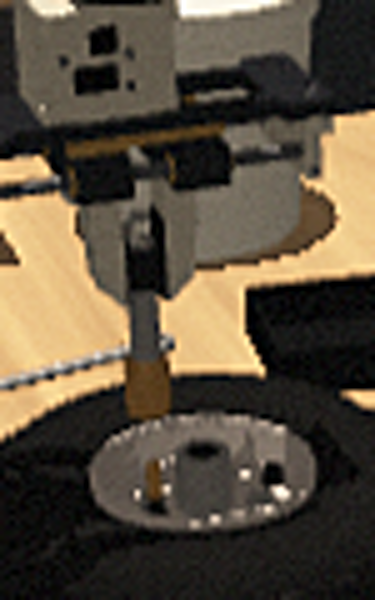

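>>> {"op": "play_rows", "data": {"commands": [[[0.5,1.6,0,-0.004,-0.005,-0.004,1],[1.0,3.0,0,0,0,0,1],[1.0,3.2,0,0,0,0,1],[1.0,3.2,0,0,0,0,1],[1.0,3.2,0,0,0,0,1],[1.0,3.2,0,0,0,0,1],[1.0,3.2,0,0,0,0,1],[1.0,3.2,0,0,0,0,1],[1.0,3.2,0,0,0,0,1],[1.0,2.5,0,0,0,0,1],[0.4,1.2,0,0,0,0,1],[0,0,0,0,0,0,1],[0,0,0,0,0,0,1]]]}}

```text
time_s: 17.18
eef_pos: [0.5627, -0.2425, 0.1964]
orientation: [-3.132, 0.022, 0.003]
force: [0.1, 0.9, -0.7]
grip_width: 0.185
```

>>> {"op": "play_rows", "data": {"commands": [[[0.3,0.25,0,-0.009,0.022,0.003,1],[0,0,0,0,0,0,1],[0,0,0,0,0,0,1]]]}}

```text
time_s: 17.43
eef_pos: [0.5642, -0.242, 0.1933]
orientation: [-3.138, 0.005, 0.001]
force: [0.7, 0.1, -1.2]
grip_width: 0.186
```

>>> {"op": "play_rows", "data": {"commands": [[[0.2,0.3,0.5,-0.003,0.005,0,1],[0,0,0.8,0,0,0,1],[0,0,0.8,0,0,0,1],[0,0,0.5,0,0,0,1],[0,0,0,0,0,0,1],[0,0,0,0,0,0,1]]]}}

```text
time_s: 17.93
eef_pos: [0.5657, -0.2415, 0.1638]
orientation: [-3.139, 0.002, 0.005]
force: [-0.3, -1.1, -0.3]
grip_width: 0.186
```

```bash
python3 - <<'E'
from h import *
o=env.get_obs();print(o["eef_pos"],o["force"],o["orientation"])
p,d=env.snapshot("side");a=cv2.resize(p[165:265,240:325],None,fx=6,fy=6,interpolation=cv2.INTER_CUBIC)
cv2.imwrite("pics/s8.png",a)
x,y,z=o["eef_pos"]
for h in (0,.032,.072,.1): print((proj("side",[x,y,z-.0903+h])[0]-[240,165]+.5)*6-.5)
print((proj("side",[.566,-.2447,.045])[0]-[240,165]+.5)*6-.5)
E
```

```text
[ 0.56565095 -0.24146419  0.16382076] [-0.30116283 -1.09771716 -0.25976949] [-3.13923467e+00  2.48861457e-03  4.79535660e-03]
[247.38390705 460.41599534]
[251.3209003  389.96406768]
[256.42907412 298.70771537]
[260.13540102 232.60331124]
[248.65213078 526.09097646]
```

View pics/s8.png

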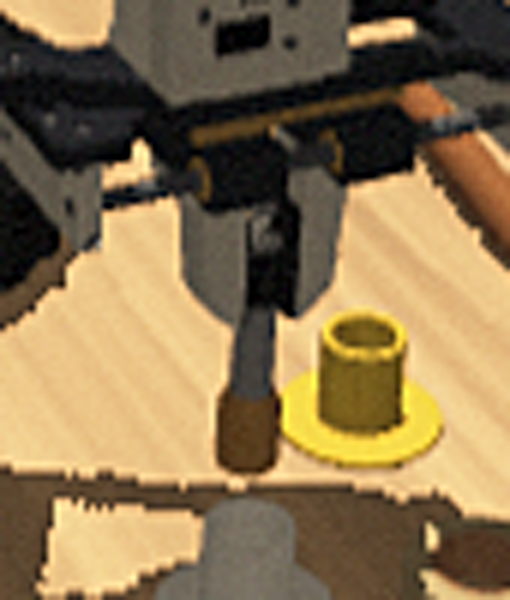

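>>> {"op": "play_rows", "data": {"commands": [[[0,0.35,0.3,-0.002,0.002,0.005,1],[0,0.1,0.3,0,0,0,1],[0,0,0.2,0,0,0,1],[0,0,0,0,0,0,1],[0,0,0,0,0,0,1]]]}}

```text
time_s: 18.4
eef_pos: [0.566, -0.2471, 0.1557]
orientation: [3.141, -0.001, -0.001]
force: [-0.4, -0.5, -1.0]
grip_width: 0.181
```

>>> {"op": "play_rows", "data": {"commands": [[[0,-0.2,0.4,0,0,0,1],[0,0,0.3,0,0,0,1],[0,0,0,0,0,0,1],[0,0,0,0,0,0,1]]]}}

```text
time_s: 18.73
eef_pos: [0.5661, -0.2448, 0.1482]
orientation: [3.141, -0.001, -0.001]
force: [0.0, 0.4, -1.8]
grip_width: 0.185
```

```bash
python3 - <<'E'
from h import *
o=env.get_obs();print(o["eef_pos"],o["force"],o["orientation"])
p,d=env.snapshot("side");a=cv2.resize(p[195:275,250:320],None,fx=7,fy=7,interpolation=cv2.INTER_CUBIC)
cv2.imwrite("pics/s9.png",a)
E
```

```text
[ 0.56607698 -0.24483403  0.14824751] [ 0.01995929  0.40703127 -1.79487775] [ 3.14076200e+00 -1.43227739e-03 -1.25528437e-03]
```

View pics/s9.png

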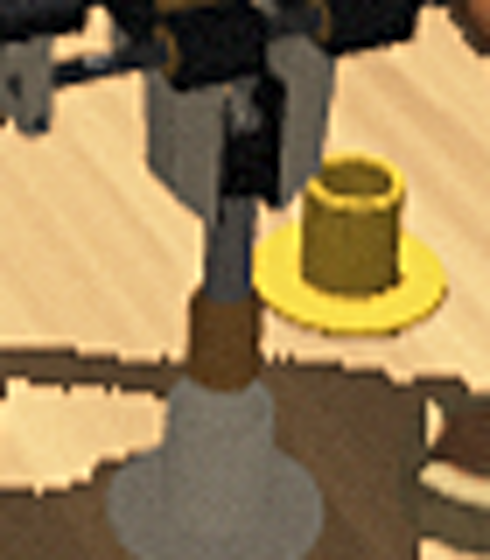

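>>> {"op": "play_rows", "data": {"commands": [[[0,0,0.4,0,0,0,1],[0,0,0.4,0,0,0,1],[0,0,0.4,0,0,0,1],[0,0,0.4,0,0,0,1],[0,0,0.2,0,0,0,1],[0,0,0,0,0,0,1]]]}}

```text
time_s: 19.28
eef_pos: [0.5661, -0.2448, 0.1282]
orientation: [3.141, -0.001, -0.001]
force: [-0.4, 0.5, -2.0]
grip_width: 0.186
```

>>> {"op": "play_rows", "data": {"commands": [[[0,0,0.5,0,0,0,1],[0,0,0.5,0,0,0,1],[0,0,0.5,0,0,0,1],[0,0,0.5,0,0,0,1],[0,0,0.4,0,0,0,1],[0,0,0.2,0,0,0,1],[0,0,0,0,0,0,1],[0,0,0,0,0,0,1]]]}}

```text
time_s: 19.95
eef_pos: [0.5659, -0.2447, 0.0986]
orientation: [3.141, -0.0, -0.001]
force: [0.3, 0.3, -1.7]
grip_width: 0.185
```

>>> {"op": "play_rows", "data": {"commands": [[[0,0,0.15,0,0,0,1],[0,0,0.1,0,0,0,1],[0,0,0,0,0,0,1],[0,0,0,0,0,0,1]]]}}

```text
time_s: 20.28
eef_pos: [0.5662, -0.2449, 0.0965]
orientation: [3.141, -0.001, -0.001]
force: [-0.7, 0.7, -2.0]
grip_width: 0.181
```

>>> {"op": "play_rows", "data": {"commands": [[[0,0,0.1,0,0,0,1],[0,0,0,0,0,0,1],[0,0,0,0,0,0,1]]]}}

```text
time_s: 20.53
eef_pos: [0.5664, -0.2451, 0.0959]
orientation: [3.14, -0.002, -0.001]
force: [0.4, 0.1, -0.6]
grip_width: 0.184
```

>>> {"op": "play_rows", "data": {"commands": [[[0,0,0.1,0,0,0,1],[0,0,0,0,0,0,1],[0,0,0,0,0,0,1]]]}}

```text
time_s: 20.78
eef_pos: [0.5666, -0.2452, 0.0954]
orientation: [3.14, -0.003, -0.001]
force: [0.5, -0.8, -1.5]
grip_width: 0.186
```

>>> {"op": "play_rows", "data": {"commands": [[[0,0,0.1,0,-0.003,0,1],[0,0,0,0,0,0,1],[0,0,0,0,0,0,1]]]}}

```text
time_s: 21.03
eef_pos: [0.567, -0.2453, 0.0953]
orientation: [3.139, -0.001, -0.001]
force: [-0.9, 0.1, -0.5]
grip_width: 0.186
```

The tool has stopped descending, which means floor contact at the same height as at pick-up. Releasing.

>>> {"op": "play_rows", "data": {"commands": [[[0,0,0,0,0,0,0.7],[0,0,0,0,0,0,0.7],[0,0,0,0,0,0,0.6],[0,0,0,0,0,0,0.5],[0,0,0,0,0,0,0.4],[0,0,0,0,0,0,0.3],[0,0,0,0,0,0,0.2],[0,0,0,0,0,0,0.1],[0,0,0,0,0,0,0],[0,0,0,0,0,0,0],[0,0,0,0,0,0,0],[0,0,0,0,0,0,0],[0,0,0,0,0,0,0]]]}}

```text
time_s: 22.12
eef_pos: [0.5672, -0.2455, 0.0949]
orientation: [3.139, -0.001, -0.001]
force: [1.0, 0.1, -0.6]
grip_width: 0.993
```

```bash
python3 - <<'E'
from h import *
o=env.get_obs();print(o["eef_pos"],o["force"],o["grip_width"])
p,d=env.snapshot("side");a=cv2.resize(p[195:275,250:320],None,fx=7,fy=7,interpolation=cv2.INTER_CUBIC)
cv2.imwrite("pics/s10.png",a)
E
```

```text
[ 0.56719783 -0.24545578  0.09492272] [ 0.99068337  0.05731052 -0.63973534] 0.9929158733341834
```

View pics/s10.png

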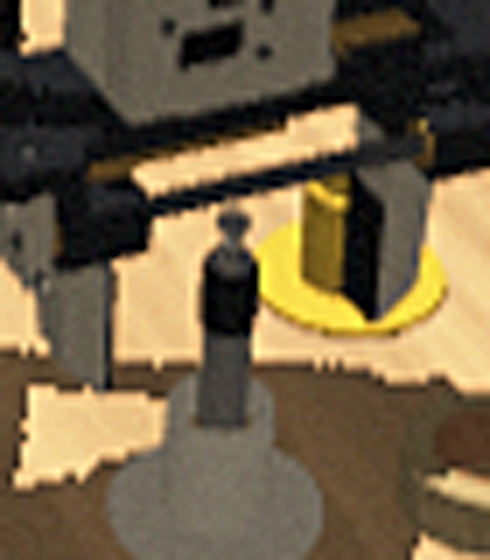

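The gauge stands in the holder with its rod out (knob at crop 233,225) and the fingers clear. Raising the arm straight up, then away.

>>> {"op": "play_rows", "data": {"commands": [[[0,0,-1.0,0,0,0,0],[0,0,-2.0,0,0,0,0],[0,0,-2.5,0,0,0,0],[0,0,-2.5,0,0,0,0],[0,0,-2.5,0,0,0,0],[0,0,-1.5,0,0,0,0],[-2,-2,0,0,0,0,0],[-2.5,-2.5,0,0,0,0,0],[-2.5,-2.5,0,0,0,0,0],[-2.5,-2.5,0,0,0,0,0],[-2.0,-2,0,0,0,0,0],[0,0,0,0,0,0,0],[0,0,0,0,0,0,0]]]}}

```text
time_s: 23.25
eef_pos: [0.4474, -0.1264, 0.2285]
orientation: [3.135, -0.009, -0.003]
force: [0.3, -0.8, -0.4]
grip_width: 1.001
```

```bash
python3 - <<'E'
from h import *
p,d=env.snapshot("side");a=cv2.resize(p[225:275,255:305],None,fx=8,fy=8,interpolation=cv2.INTER_CUBIC)
q,d=env.snapshot("top");b=cv2.resize(q[180:230,310:360],None,fx=8,fy=8,interpolation=cv2.INTER_CUBIC)
cv2.imwrite("pics/s11.png",np.hstack([b,a]));cv2.imwrite("pics/s12.png",p);print(env.get_obs()["eef_pos"])
E
```

```text
[ 0.44819793 -0.12712317  0.2281734 ]
```

View pics/s11.png

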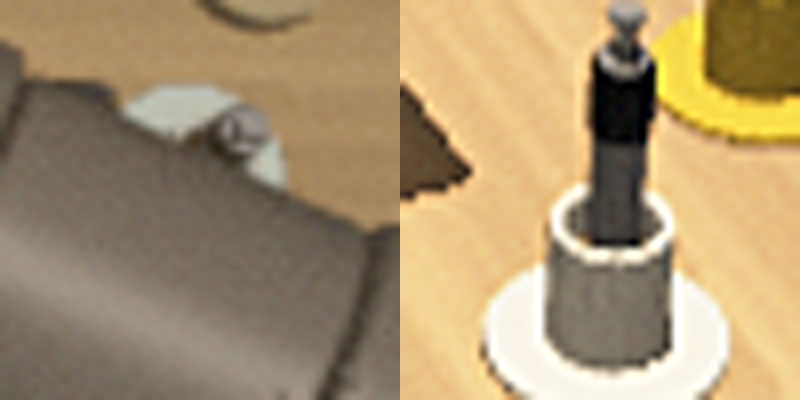

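View pics/s12.png

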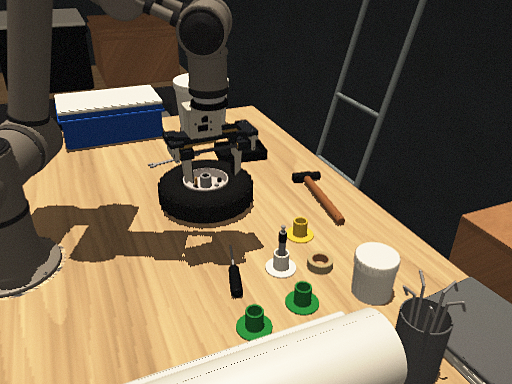

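```bash
python3 -c "
from station import env
print(env.finish_job(), env.get_obs()['time_s'])"
```

```text
the job is handed in; nothing more can be done
the job is handed in; nothing more can be done
```

I took the tyre reading, put the gauge back in its holder with the rod still out, and handed the job in. `finish_job` gives no verdict, so what follows is my own checks.

- **Pressing:** I pressed the gauge over the valve stem from about 13.4 to 15.4 s. The wrist readings were 12.7 to 15.0 N, so about 14 to 16.5 N on the valve once the gauge's weight is allowed for. I saw no reading near 22 N, but I only read the force between moves, roughly every 0.2 to 0.5 s.
- **Valve open:** I couldn't read the pin directly. The push held level at about 8 to 9 N and then rose as the washer seated, which fits the valve opening.
- **Return:** The last pictures show the gauge upright in the white holder. The tool stopped at the same height as at pick-up, so the gauge is on the holder's floor. From the picture, the rod is out by roughly 14 mm.
- **Other things:** The arm was clear of the gauge when I handed in, after about 23 s. By eye, the other things on the bench had not moved, though the gripper hid part of the wheel's dish in that last picture.

**Drift while pressing:** The tool crept about 4 to 5 mm sideways and tilted up to 0.03 rad. Side forces read at most about 2 N, and the stem stayed in the gauge throughout.

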